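Open the touch-latch seasoning bin

TASK

Open the narrower of the two steel bins so that it can be filled: press the front edge of its lid down once with the fingertips until the push latch lets go, let the lid pop up, then push the lid back with the outside of the fingers until it leans open against its stop and stays there on its own. Press it only once (a second press would latch it again), be gentle, and neither pinch the lid nor lift or shove the bin. Leave the wider bin shut and everything else where it stands.

Things in the scene. Friction and masses are not known exactly. Their poses are not given: they have to be found in the camera images.
- narrow: the narrower steel bin, loose on the table: 130 mm deep (x), 66 mm wide (y), rim 72 mm high, 2.5 kg on rubber feet. Origin: centre of its underside, on the table. Its own -x side is the front (towards the robot, give or take its yaw), z is up. Lid hinged along the back.
- wide: the wider steel bin, the same but 130 mm wide (y); it must stay shut. Origin: centre of its underside; -x is its front.
- narrow_lid (a joint): angle of the narrow bin's lid, rad: 0 shut and latched (lid level, top 87 mm above the table), -0.076 pressed to the bottom, about 0.6 popped up, 1.57 upright, 1.92 leaning on its stop. It turns about the bin's y axis through point narrow_hinge, front edge upward. Past about 1.65 it falls back to the stop by its own weight; before that it falls forward on to the plunger.
- wide_lid (a joint): angle of the wide bin's lid in rad, same meaning; 0 closed.
- narrow_press (a point): where to press: top of the narrow bin's lid, mid-width, 12 mm behind its front edge, by a small raised bar; moves with the lid. The lid, 3 mm sheet 80 mm wide, has a lip turned down 9 mm at front and sides; front edge 134 mm from the hinge axis. Takes about 3 N; the latch frees after about 7 mm (bottom stop at 9 mm) and the lid follows the rising finger. Axes as the bin's when shut.
- narrow_hinge (a point): middle of the hinge axis of the narrow bin's lid, 68 mm behind the bin's origin and 84 mm above the table. Turns with the lid.
- narrow_plunger (a joint): travel (m) of the sprung plunger under the narrow bin's lid, 65 mm in front of the hinge: about 0.0015 latched, -0.0036 pressed to the bottom, 0.045 released and fully out (it pushes the lid up to about 0.6 rad).
- wide_plunger (a joint): the same for the wide bin; it must stay latched, at about 0.0015.
- narrow_pin (a joint): sideways position (m) of the hidden latch pin in the narrow bin: 0 latched, -0.0035 to -0.005 when the press has freed it, about +0.003 once the lid has popped; over +0.0045 only when the open lid is pushed shut a second time.
- timer: round white kitchen timer with a ribbed dial, 68 mm across, 36 mm high, loose at the right; leave alone. Origin: centre of its underside.
- tape_roll: roll of masking tape lying flat, 100 mm across, 25 mm high, loose at the left; leave alone. Origin: centre of its underside.

How it is judged:
By the outcome, as a careful person would: the job done as asked, in the order asked, and still so for the second after the job is handed in, with the robot touching nothing.
It also fails if it takes over 42 s, if anything falls off the work surface, if the arm or the gripper's body presses on something with over 40 N, if the wrist force passes 120 N, or if a joint passes its speed limit or range.

ROBOT

A 6-joint arm with a two-finger parallel gripper is mounted at the origin on the work surface; the furniture and walls round the work are solid. World frame = base frame: x ahead of the robot, y to its left, z up, the work surface at z = 0. Lengths are in mm, angles in rad, forces in N, time in s.
With the tool pointing down it reaches from about 400 to 925 mm from the base axis. Payload 12.5 kg.
Tool frame: the origin (TCP) lies midway between the tips of the shut fingers; the grasp point (between the pads) lies 19 mm behind it; z points along the fingers, y is the direction in which the jaws open and shut (so a half turn about z gives the same grasp; the last joint's range is limited). The gripper opens to 95 mm and grips with 3 to 60 N. Pads are 20 mm wide; open, the fingers measure 119 mm over their backs; the gripper's body (75 mm by 180 mm) begins 59 mm behind the grasp point.
Start: joints at [1.139, 0.491, 1.559, -0, 1.092, -0.106], TCP at [200.025, 592.146, 214.661] pointing down, gripper open.
Joint ranges: [-3.1, 3.1], [-0.84, 2.19], [0.05, 2.79], [-1.13, 4.28], [0.06, 2.93], [-2.69, 2.69]. Speed limits (rad/s): [2.22, 2.22, 2.79, 3.14, 3.14, 3.14].

INTERFACE

Orientations are given as [roll, pitch, yaw] about the fixed x, y, z axes, in that order (R = Rz(yaw) Ry(pitch) Rx(roll)).
In Python, from cell import env, eyes, job_done, boxes_of, regions_of gives the robot as it stands.
- The arm moves only by the tool send_rows, never from a script. Its argument "plan" is text: rows parted by semicolons, each of 5 numbers parted by spaces: the shift along the tool's x, y, z in mm, then the turn about the tool's z in rad, then the finger opening in mm, from 0 to 95.1. In form: x y z roll gripper; .... A call has 1 to 8 rows; each row shifts and turns the pose as measured when the row begins, along the tool's axes as they then stand; what a row does not reach is not made up. A row lasts 1/10 s, in which the tool goes at most 50 mm and 8.59 degrees, less where a joint would pass 70% of its speed; a pose out of reach is approached as far as the arm can. A call with a gripper value outside its range is refused whole. The fingers move at their own pace and stop on an object; the grip force is fixed at half the most. Time passes only in rows, so rows that do not move let the fingers close. It gives the time, the measured TCP pose, the force and the opening at its end, in the units of the state.
- env.state(): the state, without advancing time (a new reading comes with each control period).
- eyes.read_camera(name): name is "scene" or "top" or "wrist"; returns a dict with "image" (384x512x3 uint8, red, green, blue), "vertical_fov" (degrees; the focal length in pixels is half the picture's height over the tangent of half this angle, whatever the lens; pixels are square), "cx", "cy" (the principal point, pixels), "extrinsics" (4x4, takes a point from camera to world coordinates). Camera axes: x right, y up, looking along -z (the intrinsics and any distortion apply to the point x, -y, -z); pixel columns grow to the right and rows downward; lengths in mm; the calibration is good to about 2 mm. The wrist camera is an equidistant fisheye: a pixel r from the principal point sees the ray r / f radians off the axis. A picture is of the moment at which its call begins. There is no depth.
- job_done(): hands the job in, once; it reports no verdict.
Trained networks look in a picture, given as the dict that the camera call returned (one of the last four; its "shot" number tells which), for a name from the list of things; names that differ only in an ending like _2 or _b are one class to them, and where a whole thing is asked for, a point or a joint stands for the part that bears it (a point fixed in the world has none). Each returns a list of dicts, best first, with "confidence" (0 to 1); they miss things now and then, are a little off and sometimes report something else, mostly with a low value. They report only what shows in the picture. A call takes as long as a camera call.
- boxes_of(target, picture): "bbox" ([left, top, width, height] in pixels, round what is visible of it).
- regions_of(target, picture): "pixels" (384x512 bool, what is visible of it) and "bbox" ([left, top, width, height] in pixels, round what is visible of it).
The state is a dict: "t": time; "joints": joint angles; "qvel": joint speeds; "tau": joint torques, N m; "eef_pos": TCP position; "tcp_rot": TCP orientation; "ft_force": force on the tool from outside, world axes, zero at the start; "moment": the same for the moment, N m; "opening": opening from 0.0 (shut) to 1.0 (fully open).
Only numpy, scipy, OpenCV 4.12 (cv2) and the standard library are available. Lean on these libraries where they do the work, as an engineer would, in place of code of your own. Each camera call takes 0.05 s, during which the arm holds its last target.

## Working session

There is one attempt and no reset: what is moved stays moved. The work goes in short steps, Python scripts to look and compute and a tool call to move; the robot and the scene stay as the last step left them, time stands still between calls to the robot, and variables do not carry over. Pictures are saved under pics/ and viewed, and the job is handed in when it is done.

Besides the shell and the picture viewer there is one more tool, called after ">>>" as name(argument=value, ...) on one line, values as JSON. send_rows: Moves the arm, as the interface text tells. Its arguments: {"type":"object","properties":{"plan":{"type":"string"}},"required":["plan"]}

```bash
mkdir -p pics; ls; cat > h.py <<'E'
from cell import env, eyes, job_done, boxes_of, regions_of
import numpy as np, cv2
def save(p,n): cv2.imwrite('pics/'+n,cv2.cvtColor(p['image'],cv2.COLOR_RGB2BGR))
def f(p): return 192/np.tan(np.radians(p['vertical_fov'])/2)
def ray(p,u,v):
    E=np.array(p['extrinsics']); d=np.array([(u-p['cx'])/f(p),-(v-p['cy'])/f(p),-1.0])
    return E[:3,3],E[:3,:3]@d
def atz(p,u,v,z):
    o,d=ray(p,u,v); return o+d*(z-o[2])/d[2]
def proj(p,X):
    E=np.array(p['extrinsics']); c=(np.asarray(X)-E[:3,3])@E[:3,:3]
    return np.stack([p['cx']+f(p)*c[...,0]/-c[...,2], p['cy']-f(p)*c[...,1]/-c[...,2]],-1)
E
python3 - <<'E'
from h import *
print(env.state())
for c in ['top','scene']:
    p=eyes.read_camera(c); save(p,c+'0.png'); print({k:v for k,v in p.items() if k!='image'})
    for n in ['narrow','wide','narrow_lid','narrow_press','timer','tape_roll']:
        print(c,n,[(b['bbox'],round(b['confidence'],2)) for b in boxes_of(n,p)])
E
```

```text
pics
{'t': 0.0, 'joints': array([ 1.13937918e+00,  4.91572034e-01,  1.55946350e+00,  1.82393906e-06,
        1.09165748e+00, -1.05607043e-01]), 'qvel': array([-6.54903349e-05, -5.71871400e-04, -1.24856304e-03, -1.82450297e-05,
        1.00612609e-03,  1.87254189e-03]), 'tau': array([ 1.40319198e-04, -6.12663817e+01, -2.58175099e+01,  6.92415750e-02,
        4.83278360e-02, -8.73547719e-05]), 'eef_pos': array([199.92934121, 591.90727709, 214.04914816]), 'tcp_rot': array([-3.14049860e+00, -1.17598383e-04,  2.81578165e+00]), 'ft_force': array([0.03126993, 0.60233583, 0.4360404 ]), 'moment': array([-0.01662351,  0.04027185, -0.01864606]), 'opening': 1.0013468470755325}
{'vertical_fov': 47.2548567109171, 'cx': 253.45269379031984, 'cy': 198.11496965729646, 'extrinsics': array([[-1.92443286e-02,  9.86853166e-01, -1.60469578e-01,
         2.85036418e+02],
       [-9.99776547e-01, -2.03982768e-02, -5.54669383e-03,
         2.20023401e+01],
       [-8.74707524e-03,  1.60326978e-01,  9.87025202e-01,
         1.51098487e+03],
       [ 0.00000000e+00,  0.00000000e+00,  0.00000000e+00,
         1.
[... 394 characters left out ...]
192.67515034605498, 'extrinsics': array([[ 5.83016312e-01,  4.01354959e-01, -7.06403693e-01,
        -4.19631770e+02],
       [-8.12341244e-01,  2.73074010e-01, -5.15298251e-01,
        -6.98065518e+02],
       [-1.39170191e-02,  8.74268141e-01,  4.85243789e-01,
         7.68619676e+02],
       [ 0.00000000e+00,  0.00000000e+00,  0.00000000e+00,
         1.00000000e+00]]), 'shot': 2}
scene narrow [([273.9, 201.0, 39.2, 55.4], 0.69), ([173.8, 167.4, 55.9, 35.3], 0.47), ([273.8, 202.3, 39.8, 33.5], 0.31)]
scene wide [([171.7, 166.8, 64.9, 53.8], 0.59)]
scene narrow_lid [([270.9, 204.8, 46.7, 34.5], 0.69)]
scene narrow_press [([271.2, 203.2, 41.7, 32.8], 0.69)]
scene timer []
scene tape_roll []
```

```bash
python3 - <<'E'
import cv2
a=cv2.imread('pics/top0.png')[140:260,120:370]; cv2.imwrite('pics/topc.png',cv2.resize(a,None,fx=3.2,fy=3.2,interpolation=cv2.INTER_CUBIC))
a=cv2.imread('pics/scene0.png')[140:290,130:380]; cv2.imwrite('pics/scenec.png',cv2.resize(a,None,fx=3.2,fy=3.2,interpolation=cv2.INTER_CUBIC))
E
```

```text
(no output)
```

View pics/topc.png

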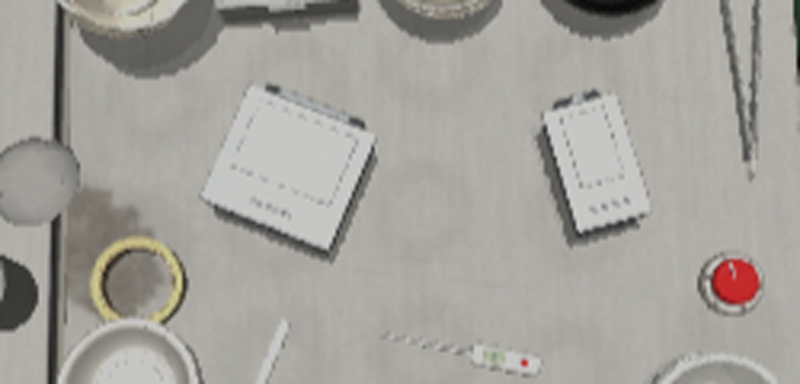

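View pics/scenec.png

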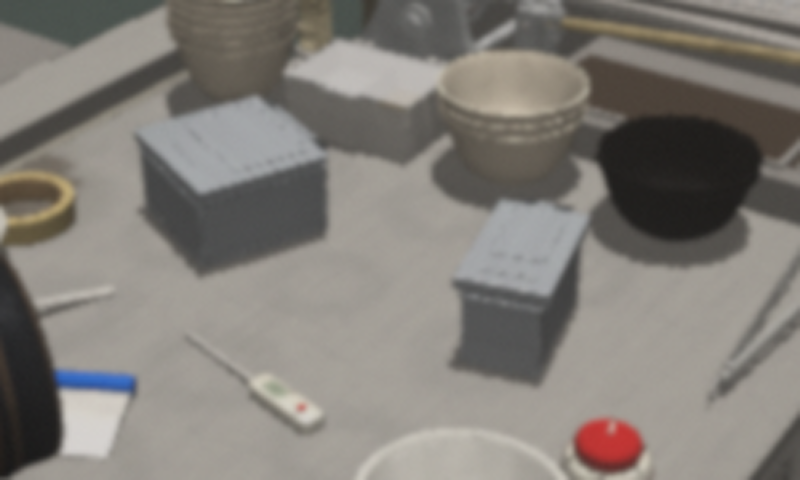

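View pics/scene0.png

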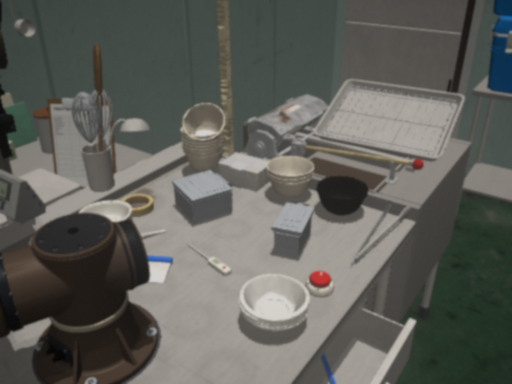

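```bash
cat >> h.py <<'E'
from scipy.optimize import least_squares
def fitlid(p,pts,pr=proj):
    # FL,FR,BL,BR lid corners ; bin frame x from origin: front at 68-134=-66
    L=np.array([[-66,40,87],[-66,-40,87],[66,40,87],[66,-40,87]],float)
    def w(s):
        c,n=np.cos(s[2]),np.sin(s[2]); return np.c_[s[0]+c*L[:,0]-n*L[:,1], s[1]+n*L[:,0]+c*L[:,1],L[:,2]]
    pts=np.array(pts); m=[i for i in range(4) if not np.isnan(pts[i,0])]
    r=least_squares(lambda s:(pr(p,w(s))-pts)[m].ravel(),[600,-100,0.2],x_scale=[10,10,.1])
    return r.x,r.fun
E
python3 - <<'E'
from h import *
p=eyes.read_camera('top')
q=np.array([[580,238],[648,212],[543,112],[607,92]])/3.2+[120,140]
print([atz(p,*x,87).round(1) for x in q]); s,r=fitlid(p,q); print(s,r)
c,n=np.cos(s[2]),np.sin(s[2]);print('press',s[0]-54*c,s[1]-54*n)
q=np.array([[205,200],[328,250],[250,87],[375,130]])/3.2+[120,140]; print('wide',[atz(p,*x,87).round(0) for x in q])
# scene check
g=eyes.read_camera('scene')
L=np.array([[-66,40,87],[-66,-40,87],[66,40,87],[66,-40,87]]);W=np.c_[s[0]+c*L[:,0]-n*L[:,1], s[1]+n*L[:,0]+c*L[:,1],L[:,2]]
print(((proj(g,W)-[130,140])*3.2).round(0))
for b in [(736,282)]: print('timer',atz(p,b[0]/3.2+120,b[1]/3.2+140,36))
E
```

```text
[array([ 459.6, -125. ,   87. ]), array([ 484.9, -195.4,   87. ]), array([591.6, -91.5,  87. ]), array([ 611.4, -158.5,   87. ])]
[ 5.36864590e+02 -1.42603044e+02  2.79230576e-01] [-8.33247116e-01 -8.46625209e-01  1.17957862e+00  1.16405769e-01
 -1.65375586e+00  7.29356879e-01  1.30716412e+00 -7.85571211e-04]
press 484.9561297568876 -157.48631346039878
wide [array([507., 258.,  87.]), array([452., 132.,  87.]), array([625., 212.,  87.]), array([576.,  83.,  87.])]
[[449. 275.]
 [548. 293.]
 [495. 196.]
 [587. 211.]]
timer [ 415.9665908 -292.1766812   36.       ]
```

```bash
cat >> h.py <<'E'
def plan(target,yaw=None,step=45,g=95,nmax=40):
    st=env.state(); P=np.array(st['eef_pos']); y=st['tcp_rot'][2]
    D=np.array(target)-P; dy=0 if yaw is None else (yaw-y+np.pi)%(2*np.pi)-np.pi
    n=int(max(np.ceil(np.linalg.norm(D)/step),np.ceil(abs(dy)/0.14),1)); rows=[]
    for i in range(n):
        d=D/n; c,s=np.cos(y),np.sin(y)
        rows.append("%.1f %.1f %.1f %.3f %g"%(c*d[0]+s*d[1], s*d[0]-c*d[1], -d[2], -dy/n, g)); y+=dy/n
    for i in range(0,n,8): print("; ".join(rows[i:i+8]))
E
python3 - <<'E'
from h import *
plan([440,250,260],1.85,g=0)
E
```

```text
-33.7 -24.7 -4.5 0.097 0; -35.9 -21.4 -4.5 0.097 0; -37.8 -17.8 -4.5 0.097 0; -39.3 -14.1 -4.5 0.097 0; -40.5 -10.2 -4.5 0.097 0; -41.3 -6.3 -4.5 0.097 0; -41.7 -2.2 -4.5 0.097 0; -41.8 1.8 -4.5 0.097 0
-41.4 5.8 -4.5 0.097 0; -40.6 9.8 -4.5 0.097 0
```

>>> send_rows(plan="-34 -25 -5 0.1 0; -36 -21 -5 0.1 0; -38 -18 -5 0.1 0; -39 -14 -5 0.1 0; -40 -10 -5 0.1 0; -41 -6 -5 0.1 0; -42 -2 -5 0.1 0; -42 2 -5 0.1 0")

```text
t: 1.6
eef_pos: [389.9, 308.5, 255.1]
tcp_rot: [3.141, -0.0, 1.993]
ft_force: [1.3, 0.3, 0.2]
opening: 0.381
```

```bash
python3 - <<'E'
from h import *
plan([430,-157,260],1.85,g=0)
E
```

```text
-40.1 -14.0 -0.4 0.013 0; -40.3 -13.5 -0.4 0.013 0; -40.4 -13.0 -0.4 0.013 0; -40.6 -12.5 -0.4 0.013 0; -40.8 -11.9 -0.4 0.013 0; -40.9 -11.4 -0.4 0.013 0; -41.1 -10.9 -0.4 0.013 0; -41.2 -10.3 -0.4 0.013 0
-41.3 -9.8 -0.4 0.013 0; -41.5 -9.2 -0.4 0.013 0; -41.6 -8.7 -0.4 0.013 0
```

>>> send_rows(plan="-40 -14 0 0.013 0; -40 -14 0 0.013 0; -40 -13 0 0.013 0; -41 -13 0 0.013 0; -41 -12 0 0.013 0; -41 -11 0 0.013 0; -41 -11 0 0.013 0; -41 -10 0 0.013 0")

```text
t: 2.4
eef_pos: [418.3, -43.2, 256.9]
tcp_rot: [3.134, 0.001, 1.882]
ft_force: [0.4, -0.7, -0.5]
opening: 0.002
```

```bash
python3 - <<'E'
from h import *
plan([430,-157,260],1.85,g=0)
E
```

```text
-37.3 -7.9 -1.0 0.011 0; -37.4 -7.5 -1.0 0.011 0; -37.5 -7.1 -1.0 0.011 0
```

>>> send_rows(plan="-37 -8 0 0.011 0; -37 -8 0 0.011 0; -38 -7 0 0.011 0; 0 0 0 0 0")

```text
t: 2.8
eef_pos: [429.0, -166.3, 257.6]
tcp_rot: [3.132, 0.003, 1.842]
ft_force: [-0.3, -0.4, 0.3]
opening: 0.006
```

```bash
python3 - <<'E'
from h import *
p=eyes.read_camera('wrist'); save(p,'w1.png'); print({k:v for k,v in p.items() if k!='image'}); print(env.state()['eef_pos'],env.state()['ft_force'])
print([(b['bbox'],b['confidence']) for b in boxes_of('narrow_lid',p)])
cv2.imwrite('pics/w1b.png',cv2.resize(cv2.imread('pics/w1.png'),None,fx=1.55,fy=1.55))
E
```

```text
{'vertical_fov': 65.70646984690485, 'cx': 256.81135474175767, 'cy': 191.85592266551703, 'extrinsics': array([[ 9.63558907e-01, -2.53010577e-01, -8.68324853e-02,
         4.05992268e+02],
       [ 2.67334556e-01,  9.22113023e-01,  2.79713797e-01,
        -8.63223891e+01],
       [ 9.29881618e-03, -2.92734045e-01,  9.56148687e-01,
         4.25620159e+02],
       [ 0.00000000e+00,  0.00000000e+00,  0.00000000e+00,
         1.00000000e+00]]), 'shot': 5}
[ 428.59039608 -164.58776519  257.52618472] [-0.41309985  0.57510102  0.53132963]
[([295.8, 149.2, 103.6, 64.6], 0.72)]
```

View pics/w1b.png

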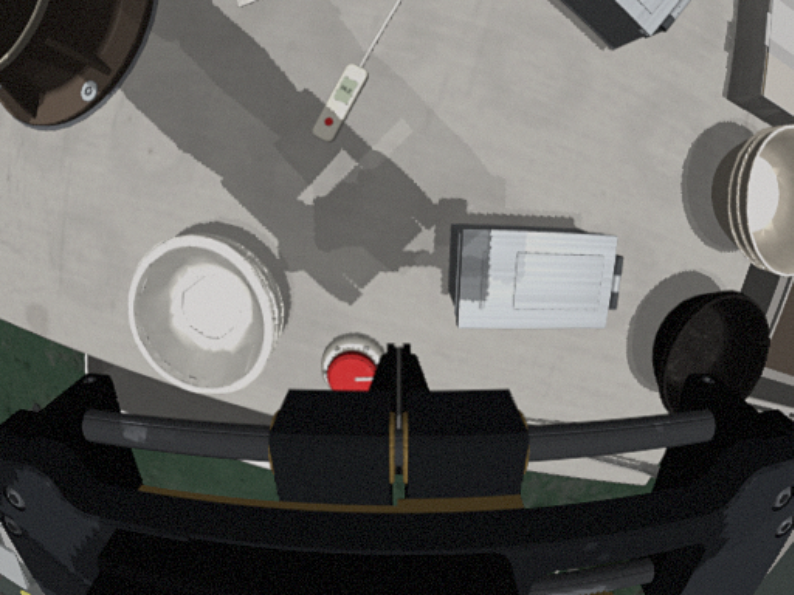

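```bash
python3 - <<'E'
import cv2
a=cv2.imread('pics/w1.png')[138:222,282:412]; cv2.imwrite('pics/w1c.png',cv2.resize(a,None,fx=6,fy=6,interpolation=cv2.INTER_CUBIC))
E
```

```text
(no output)
```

View pics/w1c.png

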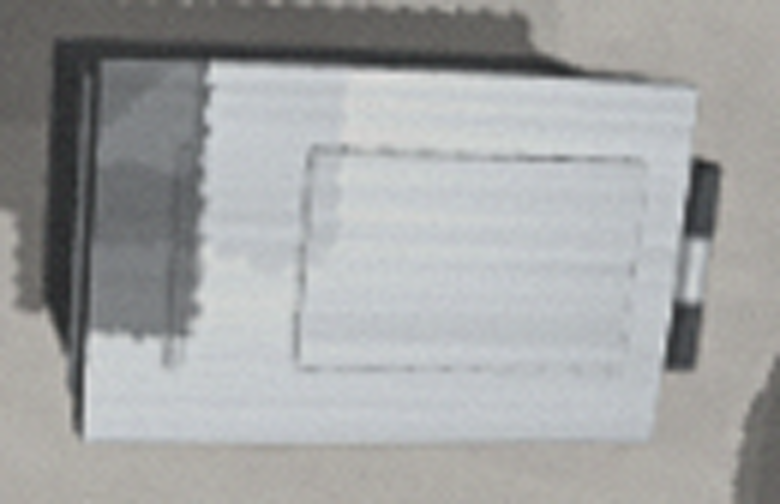

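```bash
cat >> h.py <<'E'
def projw(p,X):
    E=np.array(p['extrinsics']); c=(np.asarray(X)-E[:3,3])@E[:3,:3]; x,y,z=c[...,0],-c[...,1],-c[...,2]
    h=np.hypot(x,y); th=np.arctan2(h,z); k=f(p)*th/h
    return np.stack([p['cx']+k*x,p['cy']+k*y],-1)
def rayw(p,u,v):
    E=np.array(p['extrinsics']); a=np.array([u-p['cx'],v-p['cy']]); r=np.hypot(*a); th=r/f(p)
    d=np.array([np.sin(th)*a[0]/r,-np.sin(th)*a[1]/r,-np.cos(th)]); return E[:3,3],E[:3,:3]@d
def atzw(p,u,v,z):
    o,d=rayw(p,u,v); return o+d*(z-o[2])/d[2]
E
python3 - <<'E'
from h import *
p=eyes.read_camera('wrist')
q=np.array([[100,58],[83,438],[695,88],[652,438]])/6+[282,138]
P=[atzw(p,*x,87) for x in q]; print(np.round(P,1)); P=np.array(P)
print('widths',np.linalg.norm(P[0]-P[1]),np.linalg.norm(P[2]-P[3]),np.linalg.norm(P[0]-P[2]),np.linalg.norm(P[1]-P[3]))
s,r=fitlid(p,q,projw); print(s,r.round(2))
for u in [(172,258)]: print('bar',atzw(p,u[0]/6+282,u[1]/6+138,88))
f0=(P[0]+P[1])/2; b=s[2]; print('front mid',f0,'press',f0[:2]+12*np.array([np.cos(b),np.sin(b)]), 'fit press',s[0]-54*np.cos(b),s[1]-54*np.sin(b))
print('tip pred', projw(p,env.state()['eef_pos'])*1.55)
E
```

```text
[[ 468.2 -117.7   87. ]
 [ 488.6 -192.9   87. ]
 [ 591.9  -85.9   87. ]
 [ 612.5 -160.5   87. ]]
widths 77.91482195782706 77.43697328662078 127.70847484037155 128.0689803702451
[ 5.40834853e+02 -1.39296086e+02  2.56215542e-01] [-1.03 -0.66 -1.61  1.02  2.18 -0.85  1.16  0.93]
bar [ 493.99755327 -151.68813824   88.        ]
front mid [ 478.44369423 -155.32541946   87.        ] press [ 490.05196583 -152.28436197] fit press 488.5976306614978 -152.9808448140939
tip pred [396.74533829 370.67007834]
```

```bash
python3 - <<'E'
from h import *
plan([488,-154,115],1.83,g=0)
E
```

```text
-2.0 14.9 35.6 0.004 0; -2.0 14.9 35.6 0.004 0; -1.9 14.9 35.6 0.004 0; -1.9 14.9 35.6 0.004 0
```

>>> send_rows(plan="-2 15 30 0.004 0; -2 15 36 0.004 0; -2 15 36 0.004 0; -2 15 36 0.004 0; 0 0 0 0 0; 0 0 0 0 0")

```text
t: 3.55
eef_pos: [492.5, -146.4, 119.2]
tcp_rot: [3.129, 0.004, 1.838]
ft_force: [0.1, -0.2, -0.0]
opening: 0.001
```

```bash
python3 - <<'E'
from h import *
p=eyes.read_camera('wrist'); save(p,'w2.png'); g=eyes.read_camera('scene'); save(g,'s2.png')
s=env.state(); print(s['t'],s['eef_pos'],s['tcp_rot'],s['ft_force'])
cv2.imwrite('pics/w2b.png',cv2.resize(cv2.imread('pics/w2.png'),None,fx=1.55,fy=1.55))
E
```

```text
3.65 [ 492.53257998 -146.95138324  120.00614481] [3.12701005 0.00571054 1.83718419] [1.5152126  0.74130291 0.46501394]
```

View pics/w2b.png

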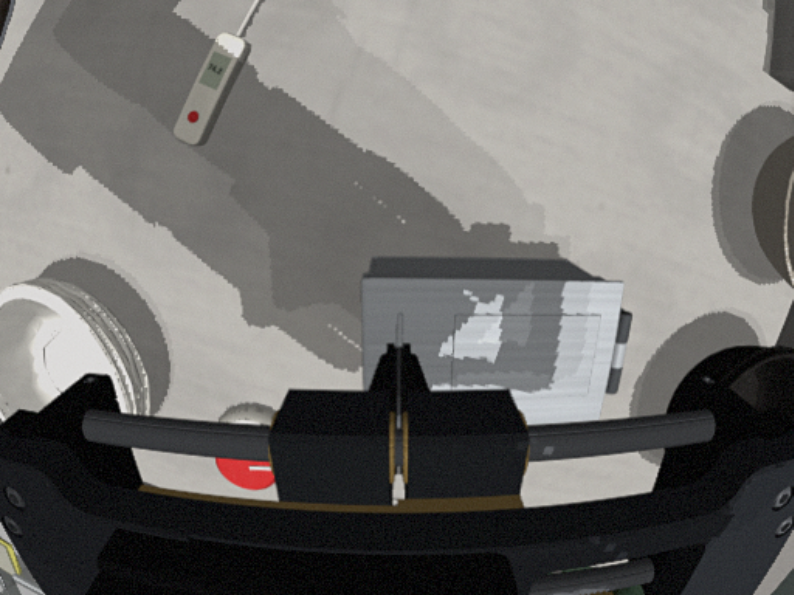

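```bash
python3 - <<'E'
from h import *
p=eyes.read_camera('wrist'); 
q={'FL':(362,280),'F2':(362,385),'BL':(622,281),'bar1':(401,315),'bar2':(400,342)}
P={k:atzw(p,v[0]/1.55,v[1]/1.55,87) for k,v in q.items()}
for k in P: print(k,P[k].round(1))
d=P['BL']-P['FL']; print(np.linalg.norm(d),np.arctan2(d[1],d[0])); d=P['FL']-P['F2']; print(np.arctan2(-d[0],d[1]))
b=.257; ex=np.array([np.cos(b),np.sin(b)]); ey=np.array([-ex[1],ex[0]])
print('press',P['FL'][:2]+12*ex-40*ey, 'from tcp', ((env.state()['eef_pos'][:2]-P['FL'][:2])@ex,(env.state()['eef_pos'][:2]-P['FL'][:2])@ey))
E
```

```text
FL [ 470.1 -122.1   87. ]
F2 [ 482.7 -173.8   87. ]
BL [592.6 -89.   87. ]
bar1 [ 491.5 -133.7   87. ]
bar2 [ 494.7 -146.8   87. ]
126.8893699823003 0.2635775970640159
0.23893993911241684
press [ 491.87576585 -157.70717373] from tcp (np.float64(15.424609203748101), np.float64(-30.183946675898614))
```

>>> send_rows(plan="-9 -4 6 0 0; 0 0 6 0 0; 0 0 6 0 0; 0 0 0 0 0; 0 0 0 0 0")

```text
t: 4.2
eef_pos: [491.4, -159.1, 104.4]
tcp_rot: [3.122, 0.01, 1.835]
ft_force: [-0.5, 0.7, -0.3]
opening: 0.002
```

>>> send_rows(plan="0 0 6 0 0; 0 0 5 0 0; 0 0 4 0 0; 0 0 0 0 0")

```text
t: 4.6
eef_pos: [491.7, -159.1, 88.0]
tcp_rot: [3.122, 0.01, 1.835]
ft_force: [0.0, -0.6, -0.3]
opening: 0.003
```

>>> send_rows(plan="0 0 3 0 0; 0 0 2 0 0; 0 0 2 0 0")

```text
t: 4.9
eef_pos: [492.0, -159.1, 80.9]
tcp_rot: [3.122, 0.01, 1.836]
ft_force: [-1.5, 0.9, 3.7]
opening: 0.002
```

>>> send_rows(plan="0 0 1.5 0 0; 0 0 1 0 0")

```text
t: 5.1
eef_pos: [492.1, -159.1, 78.3]
tcp_rot: [3.122, 0.01, 1.836]
ft_force: [-1.6, -0.4, 3.1]
opening: 0.008
```

>>> send_rows(plan="0 0 1 0 0")

```text
t: 5.2
eef_pos: [492.1, -159.2, 77.4]
tcp_rot: [3.122, 0.01, 1.836]
ft_force: [-2.4, 0.7, 12.6]
opening: 0.002
```

>>> send_rows(plan="0 0 -3 0 0; 0 0 -5 0 0; 0 0 -5 0 0; 0 0 -8 0 0; 0 0 -8 0 0")

```text
t: 5.7
eef_pos: [492.0, -159.1, 108.0]
tcp_rot: [3.121, 0.011, 1.835]
ft_force: [1.4, 0.0, 1.4]
opening: 0.007
```

>>> send_rows(plan="0 0 -10 0 0; 0 0 -12 0 0; 0 0 -14 0 0; 0 0 -15 0 0; 0 0 -20 0 0; 0 0 0 0 0")

```text
t: 6.3
eef_pos: [489.6, -158.5, 185.9]
tcp_rot: [3.121, 0.012, 1.836]
ft_force: [-0.5, -0.4, -0.6]
opening: 0.0
```

```bash
python3 - <<'E'
from h import *
p=eyes.read_camera('wrist'); save(p,'w3.png'); g=eyes.read_camera('scene'); save(g,'s3.png')
s=env.state(); print(s['t'],s['eef_pos'],s['tcp_rot'],s['ft_force'])
a=cv2.imread('pics/w3.png'); b=cv2.resize(cv2.imread('pics/s3.png')[120:290,200:370],(384,384),interpolation=cv2.INTER_CUBIC)
cv2.imwrite('pics/c3.png',cv2.resize(np.hstack([a,b]),None,fx=.89,fy=.89))
E
```

```text
6.4 [ 488.77577935 -158.13164329  183.6669223 ] [3.12281636 0.00952048 1.83553027] [-0.41145886  0.17625732  0.09376676]
```

View pics/c3.png

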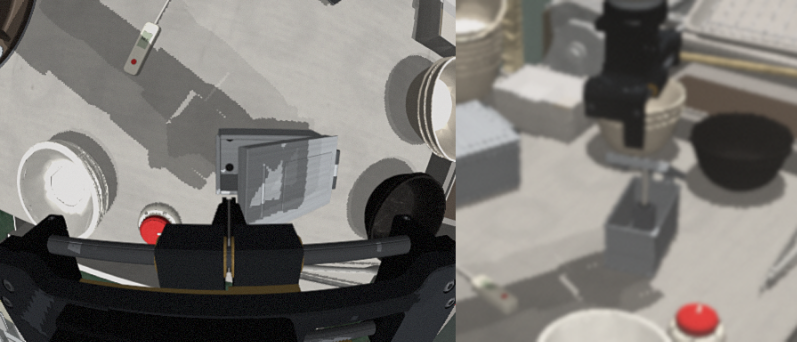

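>>> send_rows(plan="0 -10 0 0 0; 0 -10 4 0 0; 0 0 15 0 0; 0 0 15 0 0; 0 0 12 0 0; 0 0 0 0 0")

```text
t: 7.0
eef_pos: [463.6, -163.5, 131.5]
tcp_rot: [3.129, 0.004, 1.835]
ft_force: [-0.1, -0.5, -0.4]
opening: 0.005
```

```bash
python3 - <<'E'
from h import *
p=eyes.read_camera('wrist'); save(p,'w4.png'); g=eyes.read_camera('scene'); save(g,'s4.png')
s=env.state(); print(s['t'],s['eef_pos'],s['tcp_rot'],s['ft_force'])
a=cv2.imread('pics/w4.png'); b=cv2.resize(cv2.imread('pics/s4.png')[120:290,200:370],(384,384),interpolation=cv2.INTER_CUBIC)
cv2.imwrite('pics/c4.png',cv2.resize(np.hstack([a,b]),None,fx=.89,fy=.89))
E
```

```text
7.1 [ 464.49296209 -163.83195651  132.92743003] [3.12716835 0.00602314 1.8350177 ] [-0.49125699  0.04956471  0.6183833 ]
```

View pics/c4.png

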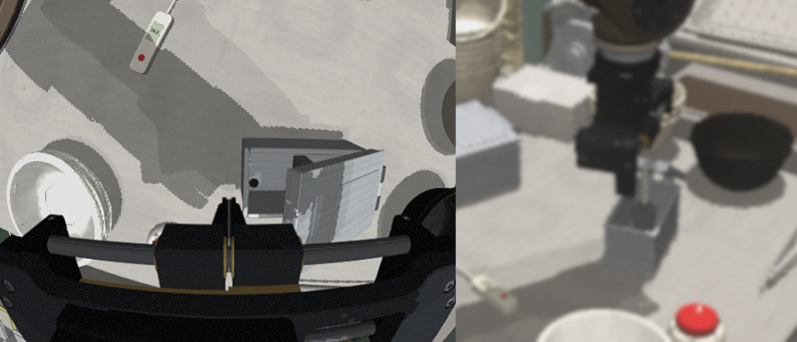

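>>> send_rows(plan="0 12 0 0 0; 0 10 0 0 0; 0 8 -2 0 0; 0 8 -4 0 0; 0 8 -4 0 0")

```text
t: 7.6
eef_pos: [508.2, -151.3, 145.8]
tcp_rot: [3.135, 0.004, 1.836]
ft_force: [-10.3, -3.7, 9.1]
opening: 0.003
```

>>> send_rows(plan="0 6 -7 0 0; 0 6 -6 0 0; 0 6 -5 0 0")

```text
t: 7.9
eef_pos: [525.5, -146.3, 166.7]
tcp_rot: [3.14, 0.005, 1.839]
ft_force: [0.0, 0.0, -0.5]
opening: 0.004
```

```bash
python3 - <<'E'
from h import *
p=eyes.read_camera('wrist'); save(p,'w5.png'); g=eyes.read_camera('scene'); save(g,'s5.png')
s=env.state(); print(s['t'],s['eef_pos'],s['tcp_rot'],s['ft_force'])
a=cv2.imread('pics/w5.png'); b=cv2.resize(cv2.imread('pics/s5.png')[120:290,200:370],(384,384),interpolation=cv2.INTER_CUBIC)
cv2.imwrite('pics/c5.png',cv2.resize(np.hstack([a,b]),None,fx=.89,fy=.89))
E
```

```text
8.0 [ 526.49887698 -146.16483333  166.72255816] [3.13785269 0.00607598 1.8390065 ] [-1.33424326  0.12167132  1.93645072]
```

View pics/c5.png

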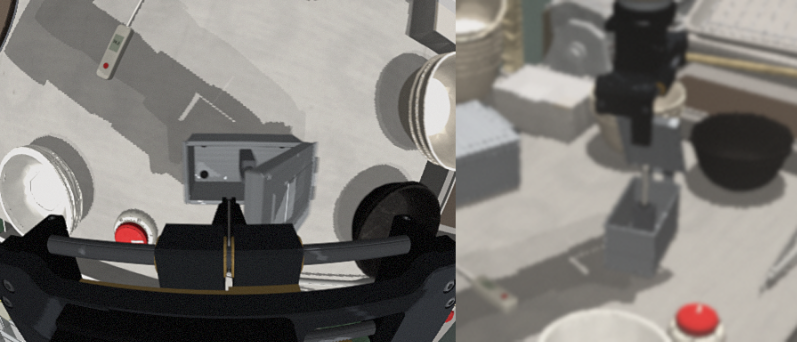

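>>> send_rows(plan="0 6 -4 0 0; 0 6 -3 0 0; 0 6 -2 0 0; 0 6 -2 0 0; 0 6 -1 0 0; 0 6 -1 0 0")

```text
t: 8.6
eef_pos: [564.3, -135.2, 180.4]
tcp_rot: [3.138, 0.006, 1.839]
ft_force: [-0.2, 0.6, 0.3]
opening: 0.004
```

>>> send_rows(plan="0 6 0 0 0; 0 6 0 0 0; 0 6 0 0 0; 0 6 0 0 0; 0 5 0 0 0")

```text
t: 9.1
eef_pos: [594.9, -126.6, 180.0]
tcp_rot: [3.138, 0.005, 1.839]
ft_force: [-0.4, -0.1, 0.1]
opening: 0.008
```

```bash
python3 - <<'E'
from h import *
p=eyes.read_camera('wrist'); save(p,'w6.png'); g=eyes.read_camera('scene'); save(g,'s6.png')
s=env.state(); print(s['t'],s['eef_pos'],s['tcp_rot'],s['ft_force'])
a=cv2.imread('pics/w6.png'); b=cv2.resize(cv2.imread('pics/s6.png')[120:290,200:370],(384,384),interpolation=cv2.INTER_CUBIC)
cv2.imwrite('pics/c6.png',cv2.resize(np.hstack([a,b]),None,fx=.89,fy=.89))
E
```

```text
9.2 [ 594.99471407 -126.60855868  179.94834824] [3.13796671 0.00536865 1.83978991] [-0.35558637 -0.13975026  0.29955415]
```

View pics/c6.png

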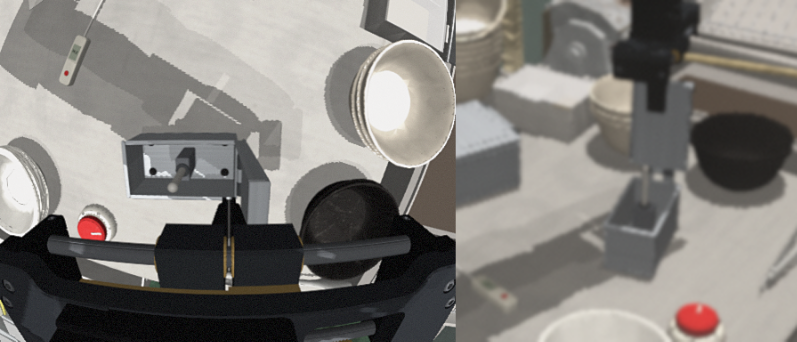

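>>> send_rows(plan="0 4 0 0 0; 0 4 0 0 0; 0 4 0 0 0; 0 4 0 0 0; 0 4 0 0 0")

```text
t: 9.7
eef_pos: [615.2, -121.1, 180.1]
tcp_rot: [3.138, 0.005, 1.839]
ft_force: [-0.1, 0.2, 0.3]
opening: 0.002
```

```bash
python3 - <<'E'
from h import *
p=eyes.read_camera('wrist'); save(p,'w7.png'); g=eyes.read_camera('scene'); save(g,'s7.png')
s=env.state(); print(s['t'],s['eef_pos'],s['tcp_rot'],s['ft_force'])
a=cv2.imread('pics/w7.png'); b=cv2.resize(cv2.imread('pics/s7.png')[120:290,200:370],(384,384),interpolation=cv2.INTER_CUBIC)
cv2.imwrite('pics/c7.png',cv2.resize(np.hstack([a,b]),None,fx=.89,fy=.89))
E
```

```text
9.8 [ 615.34616647 -121.01188722  180.01304301] [3.138162   0.00523298 1.83957716] [-0.85834449 -0.05317305 -0.51280754]
```

View pics/c7.png

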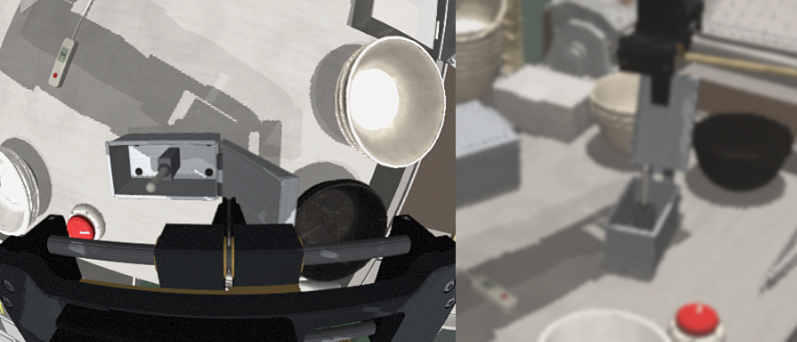

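>>> send_rows(plan="0 -10 0 0 0; 0 -15 -5 0 0; 0 -20 -20 0 0; 0 -30 -25 0 0; 0 -40 -25 0 0; 0 -40 -20 0 0; 0 0 0 0 0; 0 0 0 0 0")

```text
t: 10.6
eef_pos: [452.0, -163.3, 278.4]
tcp_rot: [3.14, 0.006, 1.839]
ft_force: [-0.2, 0.3, 0.1]
opening: 0.004
```

```bash
python3 - <<'E'
from h import *
p=eyes.read_camera('wrist'); save(p,'w8.png'); g=eyes.read_camera('scene'); save(g,'s8.png'); t=eyes.read_camera('top'); save(t,'t8.png')
s=env.state(); print(s['t'],s['eef_pos'],s['tcp_rot'],s['ft_force'])
a=cv2.imread('pics/w8.png'); b=cv2.resize(cv2.imread('pics/s8.png')[120:290,200:370],(384,384),interpolation=cv2.INTER_CUBIC)
cv2.imwrite('pics/c8.png',cv2.resize(np.hstack([a,b]),None,fx=.89,fy=.89))
a=cv2.imread('pics/t8.png')[140:260,120:370]; cv2.imwrite('pics/t8c.png',cv2.resize(a,None,fx=3.2,fy=3.2,interpolation=cv2.INTER_CUBIC))
# predicted lid corners at 1.92 and rim, initial pose
b=.26; ex=np.array([np.cos(b),np.sin(b),0]); ey=np.array([-ex[1],ex[0],0]); press=np.array([491.3,-157.5,0])
h=press+122*ex+[0,0,84]
for th in (1.57,1.92):
    e=h+134*(-np.cos(th)*ex+np.sin(th)*np.array([0,0,1]))
    print(th,'scene crop',((proj(g,np.array([e+40*ey,e-40*ey,h]))-[200,120])*2.259*.89+[456,0]).round(), 'wrist',(projw(p,np.array([e+40*ey,e-40*ey,h]))*.89).round())
E
```

```text
10.75 [ 453.23974083 -162.94372719  277.30982106] [-3.14159174  0.00425561  1.84032421] [ 0.82404399 -0.02729486 -0.31972483]
1.57 scene crop [[634.  74.]
 [693.  83.]
 [659. 168.]] wrist [[388. 151.]
 [375. 222.]
 [336. 156.]]
1.92 scene crop [[643.  66.]
 [701.  74.]
 [659. 168.]] wrist [[416. 150.]
 [402. 216.]
 [336. 156.]]
```

View pics/c8.png

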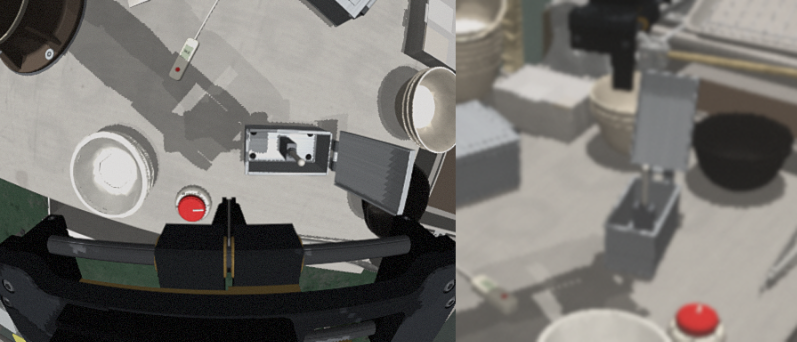

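View pics/t8c.png

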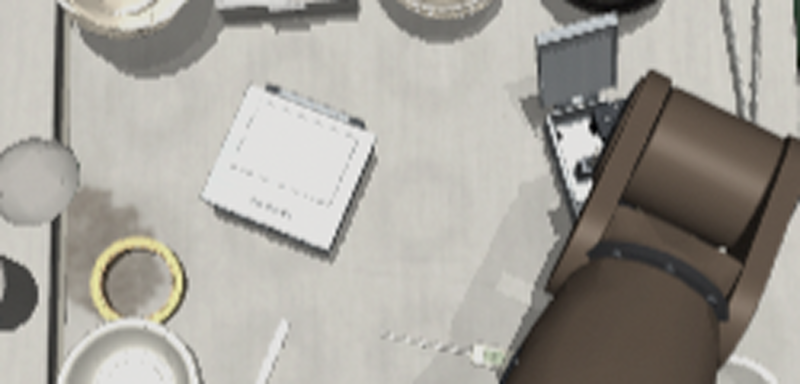

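```bash
python3 -c "
from h import *
print(env.state()['ft_force'],job_done())"
```

```text
the job is handed in; nothing more can be done
[ 0.82404399 -0.02729486 -0.31972483] None
```

The narrow bin is open: its lid leans back on its stop and stayed there after I pulled the fingers away. I handed the job in at about 10.8 s.

- **Press:** I pressed the front of the lid once with the shut fingertips, which took about 3 N, plus a short touch of the bottom stop at 12.6 N. The latch let go and the lid popped up as I raised the fingers.
- **Push back:** I pushed the lid back with the outside of the fingers until it tipped over. The force peaked at about 14 N early in the push, from friction at the lid's edge. It fell to almost nothing once I raised the fingers along with the edge.
- **Lid angle:** in the last wrist and scene pictures, the lid's upper edge lies within a few pixels of where an angle of 1.92 rad should put it, clearly past upright.
- **Other things:** in the last pictures the wide bin is still shut and it and the tape roll are where they were. The timer looks undisturbed. The narrow bin shows no visible shift from its first position.
- **Robot:** it stands clear of everything, with under 1 N at the wrist.

**Limits of the checks:** the overhead camera and the wrist camera put the press point about 5 mm apart, so I relied on the closer wrist view. In the last overhead picture the arm hides the timer and part of the narrow bin, so I checked those in the wrist and scene views.

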